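Seat the bar in the V-block against its back stop

ROBOT

A 6-joint arm with a two-finger parallel gripper is mounted at the origin on the work surface. World frame = base frame: x ahead of the robot, y to its left, z up, the work surface at z = 0. Lengths are in m, angles in degrees, forces in N, time in s.
With the tool pointing down it reaches from about 0.275 to 0.85 m from the base axis. Payload 5.2 kg.
Tool frame: the origin (TCP) lies between the finger pads; the fingertips stand tips_ahead ahead of it and the grasp point (between the pads) lies 5 mm behind it (tips_ahead is the distance from the TCP to the fingertips, in m); y points along the fingers, z is the direction in which the jaws open and shut, and the axes are right-handed (so a half turn about y gives the same grasp; the last joint's range is limited). The gripper opens to 85 mm and grips with 20 to 120 N. Pads are 22 mm wide; open, the fingers measure 114 mm over their backs; the gripper's body (76 mm by 85 mm) begins 54 mm behind the grasp point. The pads swing forward as they close: fully open they stand 13 mm farther back than shut.
Start: joints at [-77.166, 14.817, 87.949, -0, 77.235, -11.62], TCP at [0.228, -0.501, 0.245] pointing down, gripper open.
Joint ranges: [-179.93, 179.93], [-52.35, 119.4], [10.71, 147.94], [-69.91, 249.91], [12.55, 155.21], [-178.61, 178.61]. Speed limits (degrees/s): [147.25, 147.25, 180, 180, 180, 180].

INTERFACE

Orientations are given as a 3x3 rotation matrix whose columns are the frame's x, y, z axes.
In Python, from plant import get_obs, read_camera, finish_job, tips_ahead gives the robot as it stands.
- The arm moves only by the shell command python3 -m crank 'ROWS'. ROWS is JSON, a list that holds one entry, the list of rows, each a list of 7 numbers: the shift along the tool's x, y, z in mm, then the turn, a rotation vector about the tool's x, y, z in degrees, then the opening, from 0 (shut) to 1 (fully open). In form: [[[tx, ty, tz, wx, wy, wz, jaw], ...]]. A call has 1 to 5 rows; each row is the pose to reach, as a shift and turn from the pose measured when the call began, along the tool's axes at that moment; what a row does not reach only later rows make up. A row lasts 1/8 s, in which the tool goes at most 62.5 mm and 10.7 degrees, less where a joint would pass 70% of its speed; a pose out of reach is approached as far as the arm can. A call with a gripper value outside its range is refused whole. The fingers move at their own pace and stop on an object; the grip force is fixed at half the most. Time passes only in rows, so rows that repeat a pose let the fingers close. It gives the time, the measured TCP pose, the force and the opening at its end, in the units of the state.
- get_obs(): the state, without advancing time (a new reading comes with each control period).
- read_camera(name): name is "scene" or "top"; returns a dict with "frame" (400x640x3 uint8, red, green, blue), "depth" (400x640 float32, m along the optical axis (not along the pixel's ray), 0 where there is no reading), "K" (3x3 intrinsics, pixels), "rvec" (rotation vector, rad) and "tvec" (3), from world to camera coordinates, as OpenCV has them. Camera axes: x right, y down, z forward; pixel columns grow to the right and rows downward; lengths in m; the calibration is good to about 2 mm. A picture is of the moment at which its call begins.
- finish_job(): hands the job in, once; it reports no verdict.
The state is a dict: "t": time; "joint_positions": joint angles; "joint_velocities": joint speeds; "tau": joint torques, N m; "tool_pos": TCP position; "orientation": TCP orientation; "ft_force": force on the tool from outside, world axes, zero at the start; "wrist_torque": the same for the moment, N m; "opening": opening from 0.0 (shut) to 1.0 (fully open).
Only numpy, scipy, OpenCV 4.12 (cv2) and the standard library are available. Lean on these libraries where they do the work, as an engineer would, in place of code of your own. Each camera call takes 0.05 s, during which the arm holds its last target. There are 200 camera calls.

TASK

Lay the loose steel bar down gently in the V-block, a little short of the back stop, so that it rests on both flanks of the V. Then push it along the V until its end is home against the stop's rubber pad, and keep a firm but careful steady push on it for a second: a clear press of about 10 N at the pad, never more than 15 N. Let go and back off without disturbing it, leaving the bar resting on both flanks and touching the stop, and do not shift the other things on the ledge.

Things in the scene. Friction and masses are not known exactly. Their poses are not given: they have to be found in the camera images.
- bar_center (a point): The loose plain round bar, a thick steel tube with closed ends: 28 mm in diameter, 200 mm long, 0.4 to 0.65 kg, both ends alike; at the start it lies on the ledge. This point is the centre of the bar, 14 mm above what it lies on; its x axis runs along the bar.
- bar: The same bar; this origin lies on its surface (14 mm off its axis), x along the bar. Use bar_center to find it.
- v_axis (a point): The steel V-block bolted to the ledge: a base plate (235 x 70 mm, 12 mm thick) with two upright jaws, each with a 90-degree V open to the top. This point is midway between the jaws on the axis of a seated bar, 55 mm above the ledge. x runs along the V towards the back stop, z is up. Bar and V are smooth; it takes 1 to 3 N to slide the bar, more if pressed down.
- stop_post (a point): The back stop's post on the base plate beyond the +x jaw: 14 mm thick, 50 mm wide, top 75 mm above the ledge. This point is on its face that looks at the V, at the bar's axis height, 130 mm from v_axis. A stop screw with a round rubber pad (18 mm across) reaches from it towards the V, on the bar's axis.
- stop: The back stop: post, screw and pad together. The pad's reach was set by hand and is not measured: its face is 86 to 116 mm from v_axis. The pad is springy, 1 mm for each 8 N, 5 mm at most; the screw does not move. Origin at the V-block's underside, 55 mm below v_axis, same axes.
- flank_left: The V's sloping faces on the +y side of v_axis, in both jaws. Each jaw is 20 mm long and 56 mm wide, top 54 mm above the ledge, its middle 60 mm from v_axis along x; the 100 mm gap between the jaws is open down to the base plate, so fingers can come down there. Origin and axes as stop.
- flank_right: The V's sloping faces on the -y side of v_axis, in both jaws (same origin and axes as stop).
- timer: Bystander, leave alone: the black plastic timer, a square 62 x 62 mm, 22 mm high, with a round press button on top (26 mm to the button's top). Origin at the middle of its underside.
- plate: Bystander, leave alone: the chrome fractional weight plate, a flat ring 84 mm across with a 51 mm hole, 12 mm thick, lying flat. Origin at the middle of its underside.
- grip_ring: Bystander, leave alone: the silicone grip ring, 70 mm across with a 40 mm hole, 22 mm high, lying flat. Origin at the middle of its underside.
- mug: Bystander, leave alone: the stainless steel mug, 80 mm across at the rim, 90 mm high, handle at its +y. Origin at the middle of its underside.
- hex_key: Bystander, leave alone: the aluminium L-shaped hex key lying flat, long leg 100 mm along its x, short leg 30 mm, 8 mm thick. Origin at the middle of its underside.
- chalk_box: Bystander, leave alone: a cardboard box 60 x 80 mm, 45 mm high. Origin at the middle of its underside.
- oil_can: Bystander, leave alone: a grey metal can 60 mm across, 130 mm high. Origin at the middle of its underside.
There are look-alikes about, which are no part of the job. Of the things that look like the bar, take the one that is farthest to the robot's left at the start.

How it is judged (in metres and radians):
On the way, in this order (a step that is already met when the one before it is completed fails the run):
1. the bar lies in the V on both flanks, clear of the stop (contact force between bar and flank_left above 0.2 N and contact force between bar and flank_right above 0.2 N and angle between the x axis of bar_center and the x axis of v_axis, either way round below 0.06 rad and z of bar_center in the frame of v_axis between -0.004 and 0.004 m and contact force between bar and stop below 0.05 N), for 0.2 s.
2. the bar is held pressed against the stop with more than 6 N for half a second, still lying in the V (angle between the x axis of bar_center and the x axis of v_axis, either way round below 0.06 rad and z of bar_center in the frame of v_axis between -0.004 and 0.004 m and contact force between bar and stop above 6 N), for 0.5 s.
At the end, for the whole second after the job is handed in: The bar is at rest in the V, let go: touching the left flank and the right flank (each more than 0.2 N) and the back stop (more than 0.03 N), lined up with the V to 0.06 rad and its axis within 4 mm of the seated height (contact force between bar and flank_left above 0.2 N and contact force between bar and flank_right above 0.2 N and angle between the x axis of bar_center and the x axis of v_axis, either way round below 0.06 rad and z of bar_center in the frame of v_axis between -0.004 and 0.004 m and contact force between bar and stop above 0.03 N and linear speed of bar below 0.01 m/s and angular speed of bar below 0.05 rad/s).
It fails at once if the bar is pushed against the back stop with more than 15 N (contact force between bar and stop above 15 N).
It fails at once if the bar is dropped or forced into the V (more than 45 N on a flank) (contact force between bar and flank_left above 45 N or contact force between bar and flank_right above 45 N).
It fails at once if a bystander is shifted by more than 20 mm (distance of any of timer, plate, grip_ring, mug, hex_key, chalk_box, oil_can from where it was at the start of the episode above 0.02 m).
It also fails if it takes over 72 s, if anything falls off the work surface, if the arm or the gripper's body presses on something with over 40 N, if the wrist force passes 120 N, or if a joint passes its speed limit or range.

## Working session

There is one attempt and no reset: what is moved stays moved. The work goes in short steps, Python scripts to look and compute and a shell command to move; the robot and the scene stay as the last step left them, time stands still between calls to the robot, and variables do not carry over. Pictures are saved under pics/ and viewed, about 8 in all and at most 12, crops included, and the job is handed in when it is done.

```bash
ls; mkdir -p pics; cat > h.py <<'E'
import numpy as np, cv2
from plant import get_obs, read_camera, finish_job, tips_ahead
def cam(n,save=None):
    c=read_camera(n); c['R']=cv2.Rodrigues(np.array(c['rvec'],float))[0]; c['t']=np.array(c['tvec'],float).ravel()
    if save: cv2.imwrite('pics/'+save,c['frame'][:,:,::-1])
    return c
def ray(c,u,v,z):  # world point on plane z
    d=c['R'].T@np.linalg.inv(c['K'])@np.array([u,v,1.]); o=-c['R'].T@c['t']
    return o+d*(z-o[2])/d[2]
def dep(c):  # world xyz of every pixel
    v,u=np.mgrid[:400,:640]; P=np.stack([u,v,np.ones_like(u)],-1)@np.linalg.inv(c['K']).T*c['depth'][...,None]
    return (P-c['t'])@c['R']
E
python3 - <<'E'
from h import *
for n in('top','scene'):
    c=cam(n,n+'0.png'); print(n,-c['R'].T@c['t'],c['K'][0,0],c['R'].round(2).tolist())
o=get_obs(); print(o,tips_ahead)
E
```

```text
pics
top [ 0.26618224 -0.01336873  1.47254228] 517.1246191106062 [[-0.02, -1.0, -0.02], [-0.98, 0.02, -0.18], [0.18, 0.02, -0.98]]
scene [ 0.99412881 -0.21605468  0.84581251] 409.1370414821714 [[0.42, 0.91, 0.01], [0.77, -0.35, -0.54], [-0.48, 0.24, -0.84]]
{'t': 0.1, 'joint_positions': array([-7.71670465e+01,  1.48558286e+01,  8.80029653e+01,  1.20361341e-03,
        7.72346969e+01, -1.16190060e+01]), 'joint_velocities': array([-0.15358106, -0.0788665 , -0.21504598,  0.00784977, -0.00920926,
       -0.12237288]), 'tau': array([ 1.84005257e-03, -4.46971679e+01, -2.91248453e+01, -3.29357908e-04,
        6.19496815e-03,  1.17379071e-05]), 'tool_pos': array([ 0.22759623, -0.50022355,  0.24456371]), 'orientation': array([[-9.10310645e-01, -3.42444276e-04,  4.13925613e-01],
       [-4.13925608e-01,  1.59551353e-03, -9.10309313e-01],
       [-3.48693701e-04, -9.99998669e-01, -1.59415940e-03]]), 'ft_force': array([0.29621365, 0.55570726, 0.28112325]), 'wrist_torque': array([0.01972627, 0.04003707, 0.00084184]), 'opening': 1.0019303089412057} 0.014
```

View pics/top0.png

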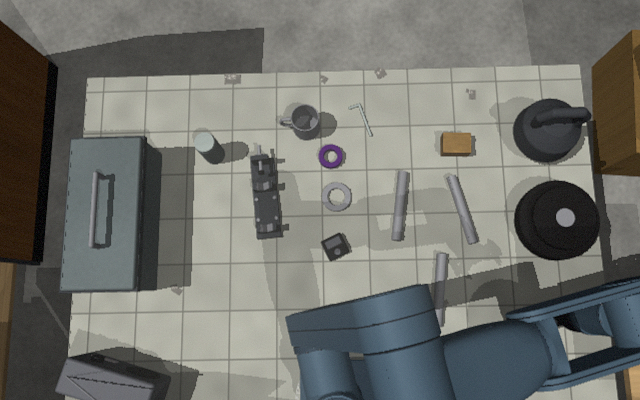

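View pics/scene0.png

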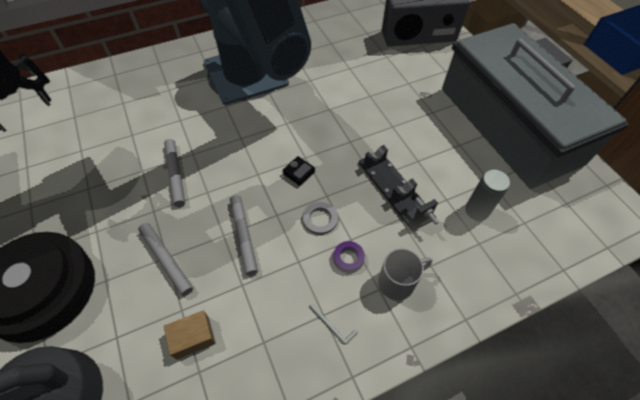

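The top view (up = +x, left = +y) shows three bars, at about (400,205), (462,208) and (440,290). The leftmost, (400,205), is mine. The V-block is at (265,200) with its stop near the top at (265,155). The scene view shows the same layout.

```bash
python3 - <<'E'
from h import *
c=cam('top'); W=dep(c); f=c['frame']
a=cv2.resize(f[140:250,230:300],None,fx=6,fy=6,interpolation=cv2.INTER_CUBIC)
b=cv2.resize(f[160:250,380:420],None,fx=6,fy=6,interpolation=cv2.INTER_CUBIC)
b=cv2.copyMakeBorder(b,0,a.shape[0]-b.shape[0],0,0,cv2.BORDER_CONSTANT)
cv2.imwrite('pics/c1.png',np.hstack([a,b])[:,:,::-1])
# bar by depth height
m=np.zeros((400,640),np.uint8); H=W[...,2]
print('ledge z',np.median(H[180:240,360:380]))
m[160:250,380:420]=(H[160:250,380:420]>0.012)
P=W[m>0]; r=cv2.minAreaRect((P[:,:2]*1000).astype(np.float32)); print('bar',r,P[:,2].max(),len(P))
# scene camera bar
s=cam('scene'); S=dep(s)
def sel(X,x0,x1,y0,y1,z0,z1): 
    return X[(X[...,0]>x0)&(X[...,0]<x1)&(X[...,1]>y0)&(X[...,1]<y1)&(X[...,2]>z0)&(X[...,2]<z1)]
x0,x1=P[:,0].min()-.03,P[:,0].max()+.03; y0,y1=P[:,1].min()-.02,P[:,1].max()+.02
Q=sel(S,x0,x1,y0,y1,.012,.05); print('bar scene',cv2.minAreaRect((Q[:,:2]*1000).astype(np.float32)),np.percentile(Q[:,2],98),len(Q))
# vblock
for z0,z1,n in((.008,.016,'base'),(.045,.058,'jaw'),(.06,.085,'post')):
  m=np.zeros((400,640),bool); m[140:250,230:300]=(H[140:250,230:300]>z0)&(H[140:250,230:300]<z1)
  P=W[m]
  for nm,X in(('top',P),('scene',sel(S,.25,.65,.05,.3,z0,z1))):
    print(n,nm,len(X)); 
    if len(X)>3: print(cv2.minAreaRect((X[:,:2]*1000).astype(np.float32)),X.mean(0))
E
```

```text
ledge z 0.001260357505019701
bar ((429.48187255859375, -139.40513610839844), (83.7431640625, 403.97381591796875), 64.05010986328125) 1.4725422830476578 682
bar scene ((518.0625610351562, -103.0406494140625), (219.13919067382812, 275.87908935546875), 89.97887420654297) 0.02874012649937807 1435
base top 1164
((573.8410034179688, 200.92059326171875), (202.6646728515625, 316.9967956542969), 88.8965072631836) [0.55373269 0.1974036  0.01217254]
base scene 1277
((545.26611328125, 196.83546447753906), (206.40890502929688, 72.14966583251953), 5.387411594390869) [0.55112925 0.19142762 0.01146788]
jaw top 232
((575.4622192382812, 200.17791748046875), (243.08126831054688, 56.16410827636719), 5.646651744842529) [0.5512071  0.19739835 0.05194842]
jaw scene 264
((552.4759521484375, 197.17718505859375), (194.22752380371094, 57.538429260253906), 5.400401592254639) [0.54440472 0.19653316 0.05138677]
post top 174
((578.2801513671875, 199.56951904296875), (246.29425048828125, 50.38640213012695), 4.695481777191162) [0.6495719  0.20656168 0.06991978]
post scene 24
((633.7742919921875, 203.33250427246094), (12.773990631103516, 31.10944175720215), 86.07780456542969) [0.62730796 0.20406811 0.06182498]
```

View pics/c1.png

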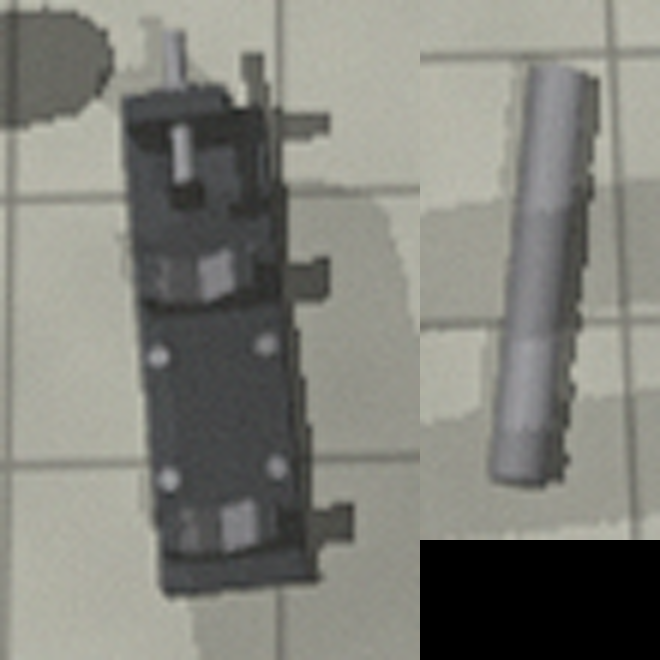

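The crop shows the V-block (jaws at crop rows 275 and 525, post at row 110, pad tip at about (185,205)) and the bar from (555,70) to (520,475). I'll measure both more cleanly.

```bash
python3 - <<'E'
from h import *
c=cam('top'); W=dep(c); W[c['depth']<=0]=9; s=cam('scene'); S=dep(s); S[s['depth']<=0]=9
def sel(X,x0,x1,y0,y1,z0,z1): 
    return X[(X[...,0]>x0)&(X[...,0]<x1)&(X[...,1]>y0)&(X[...,1]<y1)&(X[...,2]>z0)&(X[...,2]<z1)]
def rect(P):
    (cx,cy),(w,h),a=cv2.minAreaRect((P[:,:2]*1000).astype(np.float32)); return np.round([cx,cy,w,h,a],1)
for n,X in(('top',W),('scene',S)):
    P=sel(X,.4,.66,-.2,-.09,.014,.04); d=cv2.fitLine(P[P[:,2]>.022][:,:2].astype(np.float32),cv2.DIST_HUBER,0,.001,.001).ravel()
    print(n,'bar',rect(P),'yaw',np.degrees(np.arctan2(d[1],d[0])),'zmax',np.percentile(P[:,2],98),len(P))
    P=sel(X,.4,.72,.1,.3,.006,.09); print(' block',rect(P))
    # in block frame
    th=np.radians(5.4); ex=np.array([np.cos(th),np.sin(th)]);ey=np.array([-ex[1],ex[0]])
    o=np.array([.552,.197]); L=np.c_[(P[:,:2]-o)@ex,(P[:,:2]-o)@ey,P[:,2]]*1000
    J=L[(L[:,2]>46)]
    h,e=np.histogram(J[:,0],np.arange(-130,180,5)); print(' z>46 hist',[(int(a),int(k)) for a,k in zip(e,h) if k])
    for lo,hi in((-90,-30),(30,80),(80,125),(125,150)):
        K=J[(J[:,0]>lo)&(J[:,0]<hi)]
        if len(K): print('  ',lo,'x',np.percentile(K[:,0],[2,98]).round(1),'y',np.percentile(K[:,1],[1,99]).round(1),'z',np.percentile(K[:,2],[50,98]).round(1),len(K))
    B=L[(L[:,2]>8)&(L[:,2]<16)]; print('  base x',np.percentile(B[:,0],[.5,99.5]).round(1),'y',np.percentile(B[:,1],[1,99]).round(1))
E
```

```text
top bar [ 525.9 -165.6  200.9   68.8    0. ] yaw -6.797741 zmax 0.03360030399501242 596
 block [5.616e+02 1.996e+02 3.127e+02 1.987e+02 2.000e-01]
 z>46 hist [(-100, 14), (-95, 25), (-90, 26), (-85, 26), (-80, 12), (20, 16), (25, 21), (30, 27), (35, 26), (40, 12), (60, 3), (65, 12), (70, 8), (75, 8), (80, 5), (85, 6), (90, 6), (95, 5), (100, 62), (105, 35), (110, 31), (115, 9), (120, 7), (125, 5), (130, 7), (135, 6), (140, 8), (145, 3), (150, 2)]
   -90 x [-89.9 -77.3] y [-26.3  28.2] z [53.  61.4] 64
   30 x [30.3 78.8] y [-26.9  28.7] z [55.1 64.3] 96
   80 x [ 83.5 121.7] y [-24.1  24.6] z [70.9 79.6] 166
   125 x [126.5 148.1] y [-4.4  5.6] z [60.9 66.6] 29
  base x [-132.6  153.8] y [-75.6  80.8]
scene bar [ 526.7 -185.9   27.1  201.    82.1] yaw -6.836101 zmax 0.029069689583754457 826
 block [573.1 199.6 262.7  72.6   5.2]
 z>46 hist [(-95, 20), (-90, 25), (-85, 22), (-80, 24), (-75, 11), (25, 28), (30, 22), (35, 31), (40, 33), (45, 7), (65, 6), (70, 19), (75, 20), (80, 9), (85, 9), (90, 8), (95, 9), (100, 1), (105, 48), (110, 57), (115, 104), (120, 27), (125, 17), (130, 10), (135, 11), (140, 9), (145, 9), (150, 9)]
   -90 x [-89.6 -73.8] y [-27.4  29.1] z [51.7 55.5] 82
   30 x [30.8 78.5] y [-28.4  28.2] z [53.1 63.8] 138
   80 x [ 83.7 124.6] y [-25.   24.9] z [69.  76.6] 272
   125 x [125.1 148.2] y [-7.3  9.5] z [57.8 61.7] 56
  base x [-106.5  124.5] y [-34.6  34.5]
```

```bash
cat >> h.py <<'E'
from scipy.spatial.transform import Rotation as Ro
def to(x,y,z,yaw):  # mm; yaw = world angle of line of tool x (mod 180)
    o=get_obs(); R=np.array(o['orientation']); p=np.array(o['tool_pos'])*1000
    cur=np.degrees(np.arctan2(R[1,0],R[0,0])); d=(yaw-cur+90)%180-90; a=np.radians(cur+d)
    X=np.array([np.cos(a),np.sin(a),0]); Y=np.array([0,0,-1.]); G=np.c_[X,Y,np.cross(X,Y)]
    print('row',(R.T@(np.array([x,y,z])-p)).round(1),Ro.from_matrix(R.T@G).as_rotvec(degrees=True).round(2),'now',p.round(1),'t',o['t'],'F',np.round(o['ft_force'],1),'open',round(o['opening'],3))
E
python3 - <<'E'
from h import *
c=cam('top')
g=cv2.cvtColor(c['frame'],cv2.COLOR_RGB2HSV)
for u,v in((400,205.5),(402.5,171),(397,240)): print(ray(c,u,v,.02).round(4))
to(527,-186,150,-6.9)
E
```

```text
[ 0.5246 -0.1884  0.02  ]
[ 0.6254 -0.1999  0.02  ]
[ 0.4263 -0.1758  0.02  ]
row [-402.7   95.2 -162.4] [3.000e-02 3.135e+01 0.000e+00] now [ 227.7 -500.5  245.1] t 0.35 F [0.7 0.  0.4] open 1.002
```

```bash
python3 -m crank '[[[-403,95,-162,0,31.35,0,1],[-403,95,-162,0,31.35,0,1],[-403,95,-162,0,31.35,0,1],[-403,95,-162,0,31.35,0,1],[-403,95,-162,0,31.35,0,1]]]'; python3 -c "
from h import *
to(526.5,-186.5,110,-6.9)"
```

```text
t: 0.98
tool_pos: [0.4314, -0.2875, 0.181]
orientation: [[-0.993, 0.001, -0.121], [0.121, -0.0, -0.993], [-0.001, -1.0, 0.0]]
ft_force: [-0.3, -0.0, -1.0]
opening: 0.997
row [ -82.2   71.1 -111.7] [-0.01 -0.04 -0.03] now [ 431.4 -287.5  181. ] t 0.975 F [-0.3 -0.  -1. ] open 0.997
```

```bash
python3 -m crank '[[[-82,71,-112,0,0,0,1],[-82,71,-112,0,0,0,1],[-82,71,-112,0,0,0,1],[-82,71,-112,0,0,0,1],[-82,71,-112,0,0,0,1]]]'; python3 - <<'E'
from h import *
to(526.5,-186.5,17,-6.9)
c=cam('scene','s1.png'); cv2.imwrite('pics/s1c.png',cv2.resize(c['frame'][150:330,130:330],None,fx=3,fy=3)[:,:,::-1])
E
```

```text
t: 1.6
tool_pos: [0.5262, -0.1868, 0.1104]
orientation: [[-0.993, 0.001, -0.121], [0.121, -0.001, -0.993], [-0.001, -1.0, 0.001]]
ft_force: [0.9, -0.3, -0.1]
opening: 1.0
row [-0.2 93.4 -0.4] [-0.04 -0.03 -0.04] now [ 526.2 -186.8  110.4] t 1.6 F [ 0.9 -0.3 -0.1] open 1.0
```

View pics/s1c.png

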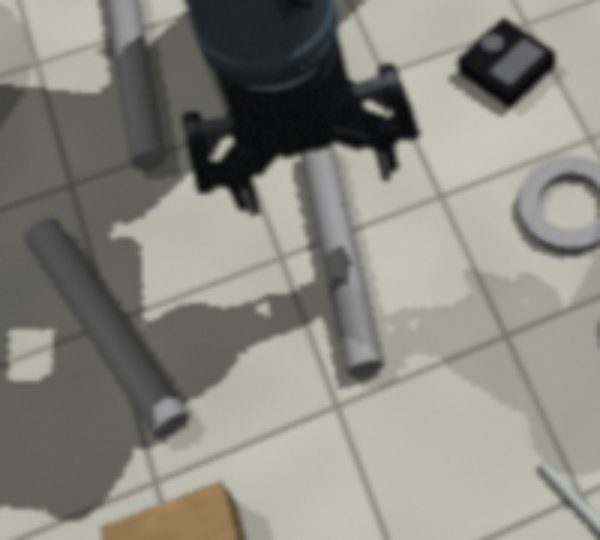

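The picture shows the fingers straddling the bar symmetrically: tips at (250,205) and (390,170), bar at (320,170). Next I descend and grip.

```bash
python3 -m crank '[[[0,45,0,0,0,0,1],[0,80,0,0,0,0,1],[0,92,0,0,0,0,1],[0,93,0,0,0,0,1],[0,93,0,0,0,0,1]]]';  python3 -m crank '[[[0,0,0,0,0,0,0],[0,0,0,0,0,0,0],[0,0,0,0,0,0,0],[0,0,0,0,0,0,0],[0,0,0,0,0,0,0]]]'
```

```text
t: 2.28
tool_pos: [0.5272, -0.1883, 0.0192]
orientation: [[-0.993, 0.003, -0.122], [0.122, -0.002, -0.993], [-0.004, -1.0, 0.002]]
ft_force: [-0.0, 0.1, 0.7]
opening: 0.998
t: 2.9
tool_pos: [0.5274, -0.1884, 0.0197]
orientation: [[-0.993, 0.004, -0.122], [0.122, -0.003, -0.993], [-0.004, -1.0, 0.002]]
ft_force: [-0.8, 1.3, 5.7]
opening: 0.302
```

```bash
python3 -m crank '[[[0,-15,0,0,0,0,0],[0,-50,0,0,0,0,0],[0,-100,0,0,0,0,0],[0,-130,0,0,0,0,0],[0,-130,0,0,0,0,0]]]'; python3 - <<'E'
from h import *
s=cam('scene'); S=dep(s); S[s['depth']<=0]=9
p=get_obs()['tool_pos']
P=S.reshape(-1,3); P=P[(abs(P[:,0]-p[0])<.16)&(abs(P[:,1]-p[1])<.06)&(P[:,2]>p[2]-.03)&(P[:,2]<p[2]+.022)]
P=P[abs(P[:,0]-p[0])>.045]; print(p,len(P),P[:,0].min(),P[:,0].max())
for lo in(-.13,.045,.07,.09):
    Q=P[(P[:,0]-p[0]>lo)&(P[:,0]-p[0]<lo+.025)]
    if len(Q): print(lo,len(Q),Q.mean(0).round(4),np.percentile(Q[:,2],98).round(4))
cv2.imwrite('pics/s2c.png',cv2.resize(s['frame'][100:330,100:400],None,fx=2,fy=2)[:,:,::-1])
# v_axis target
to(0,0,0,5.3)
E
```

```text
t: 3.52
tool_pos: [0.5281, -0.1886, 0.1522]
orientation: [[-0.993, 0.009, -0.122], [0.122, -0.005, -0.993], [-0.009, -1.0, 0.004]]
ft_force: [-0.2, -0.6, -5.9]
opening: 0.299
[ 0.5268578  -0.18795397  0.15003826] 444 0.5719300122389513 0.6292222955552977
0.045 162 [ 0.5842 -0.1946  0.1567] 0.1611
0.07 173 [ 0.6091 -0.1981  0.1567] 0.1611
0.09 144 [ 0.6239 -0.2     0.1513] 0.1611
row [ 546.6  146.8 -122.7] [ -0.19 -12.31  -0.29] now [ 526.9 -188.   150. ] t 3.575 F [-0.2  0.2 -5.5] open 0.298
```

View pics/s2c.png

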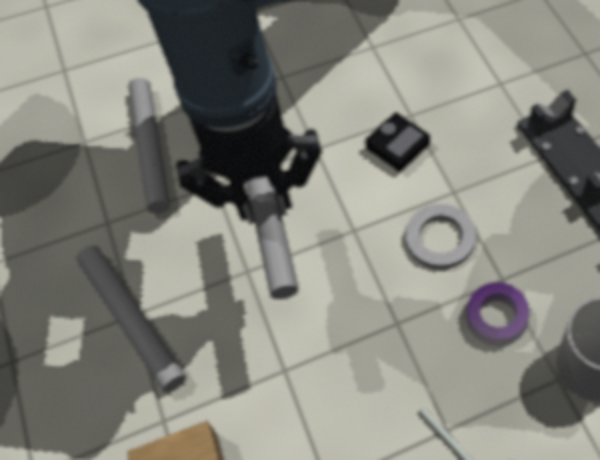

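Picture: the bar is held level in the fingers, from (260,185) to (285,290), with the others untouched. I carry it over to the V.

```bash
python3 -c "
from h import *
to(501,193,150,5.3)"
```

```text
row [  72.1   -1.4 -375. ] [ -0.19 -12.31  -0.29] now [ 526.9 -188.   150. ] t 3.575 F [-0.2  0.2 -5.5] open 0.298
```

```bash
python3 -m crank '[[[8,-1,-40,0,-1,0,0],[19,-1,-100,-0.1,-3,-0.2,0],[31,-1,-160,-0.2,-5.5,-0.3,0],[42,-1,-220,-0.2,-8,-0.3,0],[53,-1,-280,-0.2,-10,-0.3,0]]]'; python3 -c "
from h import *
to(501,193,130,5.3)"
```

```text
t: 4.2
tool_pos: [0.5064, 0.0982, 0.1475]
orientation: [[-0.999, -0.005, 0.053], [-0.053, 0.0, -0.999], [0.005, -1.0, -0.001]]
ft_force: [2.4, 0.3, -6.1]
opening: 0.301
row [  0.3  17.6 -94.9] [ 0.04 -2.26  0.26] now [506.4  98.2 147.5] t 4.2 F [ 2.4  0.3 -6.1] open 0.301
```

```bash
python3 -m crank '[[[0,4,-50,0,-1.5,0.2,0],[0,12,-85,0,-2.2,0.2,0],[0,17.5,-95,0,-2.3,0.2,0],[0,17.5,-95,0,-2.3,0.2,0],[0,17.5,-95,0,-2.3,0.2,0]]]'; python3 - <<'E'
from h import *
s=cam('scene','s3.png'); t=cam('top','t3.png')
cv2.imwrite('pics/c3.png',np.hstack([cv2.resize(s['frame'][100:250,330:470],None,fx=2.7,fy=2.7),cv2.resize(t['frame'][130:280,210:350],None,fx=2.7,fy=2.7)])[:,:,::-1])
to(501,193,90,5.3)
p=get_obs()['tool_pos'];a=np.radians(5.3);ex=np.array([np.cos(a),np.sin(a)]);ey=np.array([-ex[1],ex[0]]); v=np.array([.526,.1952])
for n,c in(('scene',s),('top',t)):
    S=dep(c);S[c['depth']<=0]=9;P=S.reshape(-1,3);L=np.c_[(P[:,:2]-v)@ex,(P[:,:2]-v)@ey,P[:,2]]
    Q=L[(abs(L[:,1])<.03)&(abs(L[:,0])<.2)&(L[:,2]>.108)&(L[:,2]<.146)]
    for lo,hi in((-.2,-.08),(.03,.06),(.06,.1)):
        K=Q[(Q[:,0]>lo)&(Q[:,0]<hi)]
        if len(K)>5: print(n,lo,K.shape[0],'x',np.percentile(K[:,0],[0,2,98,100]).round(4),'ymid',np.percentile(K[:,1],[3,97]).round(4),K[:,1].mean().round(4),'ztop',np.percentile(K[:,2],97).round(4))
E
```

```text
t: 4.82
tool_pos: [0.5011, 0.1919, 0.1294]
orientation: [[-0.996, -0.002, 0.092], [-0.092, -0.0, -0.996], [0.002, -1.0, -0.0]]
ft_force: [0.2, 0.3, -5.2]
opening: 0.304
row [ 0.5 40.1 -1.1] [ 0.03 -0.05  0.06] now [501.6 191.9 130.1] t 4.925 F [ 0.4  0.7 -5.5] open 0.301
scene -0.2 137 x [-0.127  -0.1258 -0.0894 -0.086 ] ymid [-0.0131  0.009 ] -0.0039 ztop 0.1381
scene 0.03 160 x [0.03   0.0302 0.0595 0.0598] ymid [-0.0149  0.007 ] -0.0066 ztop 0.1376
scene 0.06 120 x [0.0602 0.0608 0.0746 0.075 ] ymid [-0.0153  0.0083] -0.0048 ztop 0.1372
```

View pics/c3.png

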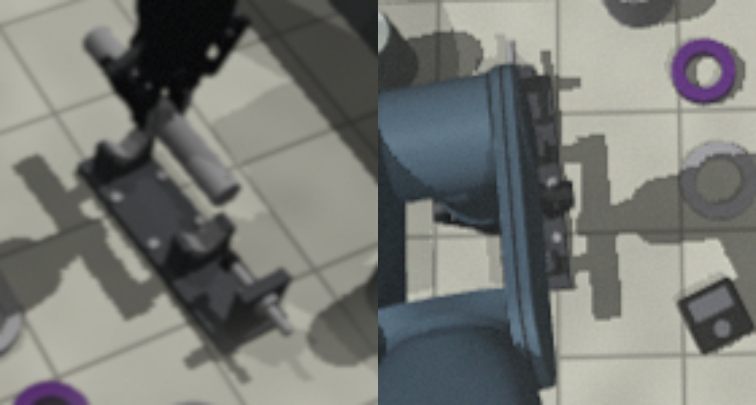

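Picture: the bar hangs over the V parallel to it, from (100,40) to (225,190) in the scene crop, with its end short of the pad. It measures x −127 to +75 mm in the V frame, axis 6 mm below the TCP. I lower it to just above contact.

```bash
python3 -m crank '[[[0.3,25,-1.5,0,0,0,0],[0.3,45,-1.5,0,0,0,0],[0.3,58,-1.5,0,0,0,0],[0.3,64,-1.5,0,0,0,0],[0.3,64,-1.5,0,0,0,0]]]';  python3 -m crank '[[[0,1,0,0,0,0,0],[0,2,0,0,0,0,0],[0,2,0,0,0,0,0]]]'; python3 -c "
from h import *
to(501,193.2,61,5.3)"
```

```text
t: 5.55
tool_pos: [0.5013, 0.1932, 0.0661]
orientation: [[-0.996, -0.001, 0.091], [-0.091, 0.0, -0.996], [0.001, -1.0, -0.0]]
ft_force: [-0.2, -0.1, -5.9]
opening: 0.299
t: 5.92
tool_pos: [0.5014, 0.1932, 0.0644]
orientation: [[-0.996, -0.001, 0.091], [-0.091, 0.0, -0.996], [0.001, -1.0, -0.0]]
ft_force: [0.1, 0.8, -5.7]
opening: 0.303
row [0.4 3.4 0. ] [ 0.03 -0.07  0.04] now [501.4 193.2  64.4] t 5.925 F [ 0.1  0.8 -5.7] open 0.303
```

```bash
python3 -m crank '[[[0,1,0,0,0,0,0],[0,1,0,0,0,0,0],[0,1,0,0,0,0,0]]]';  python3 -m crank '[[[0,1,0,0,0,0,0],[0,1,0,0,0,0,0],[0,1,0,0,0,0,0]]]'
```

```text
t: 6.3
tool_pos: [0.5014, 0.1932, 0.0634]
orientation: [[-0.996, -0.001, 0.091], [-0.091, 0.0, -0.996], [0.001, -1.0, -0.0]]
ft_force: [-0.4, -0.6, -6.0]
opening: 0.304
t: 6.68
tool_pos: [0.5014, 0.1932, 0.0623]
orientation: [[-0.996, -0.001, 0.091], [-0.091, 0.0, -0.996], [0.001, -1.0, -0.0]]
ft_force: [-0.0, -0.4, -6.0]
opening: 0.3
```

```bash
for i in 1; do python3 -m crank '[[[0,0.7,0,0,0,0,0],[0,0.7,0,0,0,0,0],[0,0.7,0,0,0,0,0]]]';done;  python3 -m crank '[[[0,0.5,0,0,0,0,0],[0,0.5,0,0,0,0,0],[0,0.5,0,0,0,0,0]]]'
```

```text
t: 7.05
tool_pos: [0.5014, 0.1932, 0.0617]
orientation: [[-0.996, -0.001, 0.091], [-0.091, 0.0, -0.996], [0.001, -1.0, -0.0]]
ft_force: [0.7, -1.4, -4.8]
opening: 0.3
t: 7.42
tool_pos: [0.5016, 0.1932, 0.0615]
orientation: [[-0.996, -0.0, 0.091], [-0.091, 0.0, -0.996], [0.0, -1.0, -0.0]]
ft_force: [-0.3, -1.2, -1.0]
opening: 0.306
```

```bash
python3 -m crank '[[[0,0.5,0,0,0,0,0],[0,0.5,0,0,0,0,0],[0,0.5,0,0,0,0,0]]]'; python3 -c "
from h import *
o=get_obs();print(o['wrist_torque'],o['ft_force'])"
```

```text
t: 7.8
tool_pos: [0.5018, 0.1931, 0.0613]
orientation: [[-0.996, 0.0, 0.092], [-0.092, 0.0, -0.996], [-0.0, -1.0, -0.0]]
ft_force: [-2.2, -1.2, 3.3]
opening: 0.303
[-0.3146638   0.26833702  0.2791381 ] [-2.16240701 -1.24684164  3.28311544]
```

```bash
python3 -m crank '[[[0,0,0,0,0,0,0.36],[0,0,0,0,0,0,0.45],[0,0,0,0,0,0,0.6],[0,0,0,0,0,0,0.6]]]'; python3 - <<'E'
from h import *
print(get_obs()['ft_force'])
s=cam('scene','s4.png')
cv2.imwrite('pics/c4.png',cv2.resize(s['frame'][110:250,330:470],None,fx=4,fy=4)[:,:,::-1])
a=np.radians(5.3);ex=np.array([np.cos(a),np.sin(a)]);ey=np.array([-ex[1],ex[0]]); v=np.array([.526,.1952])
S=dep(s);S[s['depth']<=0]=9;P=S.reshape(-1,3);L=np.c_[(P[:,:2]-v)@ex,(P[:,:2]-v)@ey,P[:,2]]*1000
Q=L[(abs(L[:,1])<18)&(L[:,2]>57)&(L[:,2]<73)]
for lo,hi in((-150,-80),(30,86)):
    K=Q[(Q[:,0]>lo)&(Q[:,0]<hi)]; print(len(K),np.percentile(K[:,0],[0,2,98,100]).round(1),K[:,1].mean().round(1),np.percentile(K[:,2],97).round(1))
K=Q[Q[:,0]>30]; h,e=np.histogram(K[:,0],np.arange(60,130,3)); print(list(zip(e,h)))
E
```

```text
t: 8.3
tool_pos: [0.5018, 0.1932, 0.0612]
orientation: [[-0.996, 0.0, 0.092], [-0.092, 0.0, -0.996], [-0.0, -1.0, -0.0]]
ft_force: [-0.1, 0.4, -0.1]
opening: 0.598
[-0.10326819  0.42293289 -0.06667909]
115 [-125.5 -123.4  -86.5  -85.1] -2.9 70.0
197 [30.1 30.7 75.3 75.7] -3.0 69.2
[(np.int64(60), np.int64(9)), (np.int64(63), np.int64(12)), (np.int64(66), np.int64(12)), (np.int64(69), np.int64(12)), (np.int64(72), np.int64(21)), (np.int64(75), np.int64(9)), (np.int64(78), np.int64(0)), (np.int64(81), np.int64(0)), (np.int64(84), np.int64(0)), (np.int64(87), np.int64(0)), (np.int64(90), np.int64(0)), (np.int64(93), np.int64(8)), (np.int64(96), np.int64(7)), (np.int64(99), np.int64(8)), (np.int64(102), np.int64(9)), (np.int64(105), np.int64(4)), (np.int64(108), np.int64(4)), (np.int64(111), np.int64(4)), (np.int64(114), np.int64(4)), (np.int64(117), np.int64(6)), (np.int64(120), np.int64(4)), (np.int64(123), np.int64(3)), (np.int64(126), np.int64(1))]
```

View pics/c4.png

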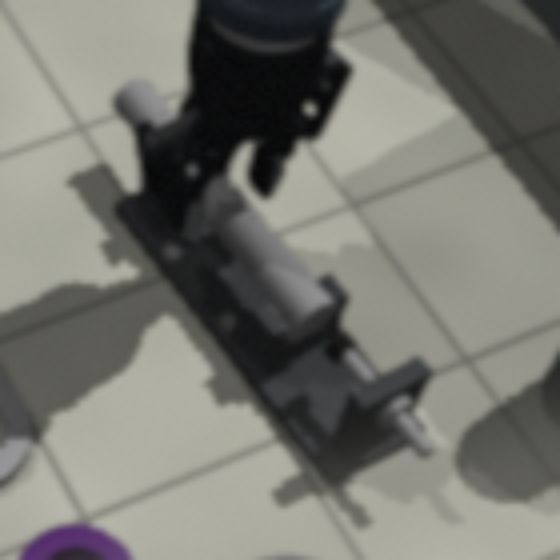

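Picture: the bar lies in both jaws, from (140,100) to (315,315) in the crop, with the pad tip near (350,360) and a clear gap between. The bar's top is at 69–70 mm against 69 expected, and the gap to the pad is about 15 mm. I'll back off upward and then go behind the −x end with the fingers shut.

```bash
python3 -m crank '[[[0,-10,0,0,0,0,0.6],[0,-40,0,0,0,0,0.6],[0,-80,0,0,0,0,0.6],[0,-80,0,0,0,0,0.6]]]';  python3 -m crank '[[[40,0,0,0,0,0,0],[80,0,0,0,0,0,0],[115,0,0,0,0,0,0],[126,0,0,0,0,0,0],[126,0,0,0,0,0,0]]]'; python3 -c "
from h import *
to(379.6,181.6,59,5.3)"
```

```text
t: 8.85
tool_pos: [0.5043, 0.1936, 0.1452]
orientation: [[-0.996, 0.008, 0.092], [-0.092, 0.001, -0.996], [-0.008, -1.0, -0.001]]
ft_force: [0.6, 0.1, 0.4]
opening: 0.601
t: 9.48
tool_pos: [0.3789, 0.1821, 0.1443]
orientation: [[-0.996, 0.009, 0.092], [-0.092, 0.002, -0.996], [-0.009, -1.0, -0.001]]
ft_force: [0.3, 0.3, -0.5]
opening: 0.001
row [ 0.1 85.3  0.7] [ 0.04 -0.03 -0.51] now [378.9 182.1 144.3] t 9.475 F [ 0.3  0.3 -0.5] open 0.001
```

```bash
python3 -m crank '[[[0,40,0.6,0,0,-0.3,0],[0,70,0.6,0,0,-0.5,0],[0,83,0.6,0,0,-0.5,0],[0,85.3,0.6,0,0,-0.5,0],[0,85.3,0.6,0,0,-0.5,0]]]';  python3 -m crank '[[[0,0.5,0,0,0,0,0],[0,0.5,0,0,0,0,0]]]'; python3 - <<'E'
from h import *
to(386,182.2,59,5.3)
a=np.radians(5.3);ex=np.array([np.cos(a),np.sin(a)]);print('local x',(get_obs()['tool_pos'][:2]-[.526,.1952])@ex)
E
```

```text
t: 10.1
tool_pos: [0.3807, 0.1818, 0.0596]
orientation: [[-0.996, 0.001, 0.092], [-0.092, 0.001, -0.996], [-0.002, -1.0, -0.001]]
ft_force: [-0.5, 0.1, 0.2]
opening: -0.001
t: 10.35
tool_pos: [0.3813, 0.1819, 0.0598]
orientation: [[-0.996, 0.003, 0.092], [-0.092, 0.001, -0.996], [-0.003, -1.0, -0.001]]
ft_force: [0.2, 0.3, -0.4]
opening: -0.0
row [-4.7  0.8  0.2] [ 0.06 -0.03 -0.18] now [381.3 181.9  59.8] t 10.35 F [ 0.2  0.3 -0.4] open -0.0
local x -0.1452885478596623
```

```bash
python3 -m crank '[[[-1,0,0,0,0,0,0],[-2,0,0,0,0,0,0],[-3.5,0,0,0,0,0,0],[-5,0,0,0,0,0,0],[-6,0,0,0,0,0,0]]]';  python3 -m crank '[[[-1,0,0,0,0,0,0],[-2,0,0,0,0,0,0],[-3,0,0,0,0,0,0],[-4,0,0,0,0,0,0],[-5,0,0,0,0,0,0]]]'; python3 -m crank '[[[-1,0,0,0,0,0,0],[-2,0,0,0,0,0,0],[-3,0,0,0,0,0,0],[-4,0,0,0,0,0,0],[-5,0,0,0,0,0,0]]]'
```

```text
t: 10.98
tool_pos: [0.3874, 0.1825, 0.0597]
orientation: [[-0.996, 0.003, 0.092], [-0.092, 0.001, -0.996], [-0.003, -1.0, -0.001]]
ft_force: [1.0, 0.1, -0.7]
opening: -0.003
t: 11.6
tool_pos: [0.3921, 0.1829, 0.0596]
orientation: [[-0.996, 0.002, 0.092], [-0.092, 0.001, -0.996], [-0.002, -1.0, -0.001]]
ft_force: [-2.0, 0.2, -0.3]
opening: -0.005
t: 12.22
tool_pos: [0.3971, 0.1834, 0.0596]
orientation: [[-0.996, 0.002, 0.092], [-0.092, 0.001, -0.996], [-0.002, -1.0, -0.001]]
ft_force: [-1.9, -0.8, -0.5]
opening: 0.002
```

```bash
python3 -m crank '[[[-1,0,0,0,0,0,0],[-2,0,0,0,0,0,0],[-3,0,0,0,0,0,0],[-3,0,0,0,0,0,0]]]'; python3 -m crank '[[[-0.5,0,0,0,0,0,0],[-1,0,0,0,0,0,0],[-1,0,0,0,0,0,0]]]'; python3 -m crank '[[[-0.5,0,0,0,0,0,0],[-1,0,0,0,0,0,0],[-1,0,0,0,0,0,0]]]'
```

```text
t: 12.72
tool_pos: [0.4004, 0.1837, 0.0596]
orientation: [[-0.996, 0.003, 0.092], [-0.092, 0.001, -0.996], [-0.003, -1.0, -0.001]]
ft_force: [-1.1, -0.0, -0.2]
opening: 0.002
t: 13.1
tool_pos: [0.4015, 0.1838, 0.0596]
orientation: [[-0.996, 0.003, 0.092], [-0.092, 0.001, -0.996], [-0.003, -1.0, -0.001]]
ft_force: [-2.3, -1.1, -0.9]
opening: 0.003
t: 13.48
tool_pos: [0.4026, 0.1839, 0.0596]
orientation: [[-0.996, 0.003, 0.092], [-0.092, 0.001, -0.996], [-0.003, -1.0, -0.001]]
ft_force: [-1.4, -0.4, -1.4]
opening: 0.001
```

```bash
python3 - <<'E'
from h import *
s=cam('scene')
a=np.radians(5.3);ex=np.array([np.cos(a),np.sin(a)]);ey=np.array([-ex[1],ex[0]]); v=np.array([.526,.1952])
S=dep(s);S[s['depth']<=0]=9;P=S.reshape(-1,3);L=np.c_[(P[:,:2]-v)@ex,(P[:,:2]-v)@ey,P[:,2]]*1000
Q=L[(abs(L[:,1])<18)&(L[:,2]>57)&(L[:,2]<73)&(L[:,0]>40)]; print(np.sort(Q[:,0]).round(0)[::3].tolist())
print(get_obs()['ft_force'])
E
```

```text
[40.0, 41.0, 41.0, 42.0, 43.0, 44.0, 44.0, 45.0, 46.0, 46.0, 48.0, 49.0, 49.0, 49.0, 51.0, 52.0, 52.0, 53.0, 53.0, 54.0, 55.0, 56.0, 57.0, 57.0, 58.0, 58.0, 58.0, 59.0, 60.0, 61.0, 62.0, 63.0, 63.0, 64.0, 65.0, 65.0, 66.0, 67.0, 68.0, 69.0, 69.0, 70.0, 70.0, 71.0, 72.0, 72.0, 73.0, 74.0, 74.0, 76.0, 76.0, 77.0, 77.0, 79.0, 79.0, 79.0, 80.0, 81.0, 82.0, 83.0, 83.0, 84.0, 84.0, 85.0, 86.0, 86.0, 87.0, 88.0, 88.0, 88.0, 88.0, 89.0, 94.0, 95.0, 96.0, 97.0, 98.0, 99.0, 101.0, 101.0, 103.0, 103.0, 104.0, 106.0, 108.0, 111.0, 113.0, 117.0, 118.0, 120.0, 122.0, 125.0, 131.0, 137.0, 141.0, 143.0, 144.0, 144.0, 145.0, 145.0, 145.0, 145.0, 145.0, 145.0, 145.0, 145.0, 146.0, 146.0, 146.0, 147.0, 148.0, 149.0, 150.0, 150.0, 151.0, 151.0, 152.0, 152.0, 156.0, 157.0, 159.0, 160.0, 164.0, 166.0, 168.0, 171.0, 174.0, 178.0]
[-1.00031084  0.20334012 -1.41090974]
```

```bash
for i in 1; do python3 -m crank '[[[-0.6,0,0,0,0,0,0],[-0.6,0,0,0,0,0,0]]]'; done | grep -E 'pos|force'; python3 -m crank '[[[-0.6,0,0,0,0,0,0],[-0.6,0,0,0,0,0,0]]]'| grep -E 'pos|force'
```

```text
tool_pos: [0.4033, 0.184, 0.0596]
ft_force: [-1.5, -0.7, -1.5]
tool_pos: [0.404, 0.184, 0.0597]
ft_force: [-1.6, -0.9, -0.8]
```

```bash
python3 -m crank '[[[-0.6,0,0,0,0,0,0],[-0.6,0,0,0,0,0,0]]]'| grep -E 'pos|force'; python3 -m crank '[[[-0.5,0,0,0,0,0,0],[-0.5,0,0,0,0,0,0]]]'| grep -E 'pos|force'
```

```text
tool_pos: [0.4047, 0.1841, 0.0596]
ft_force: [-1.4, -0.4, -0.4]
tool_pos: [0.4053, 0.1841, 0.0597]
ft_force: [-2.1, -0.3, -1.2]
```

```bash
python3 -m crank '[[[-0.5,0,0,0,0,0,0],[-0.5,0,0,0,0,0,0]]]'| grep -E 'pos|force'; python3 -m crank '[[[-0.5,0,0,0,0,0,0],[-0.5,0,0,0,0,0,0]]]'| grep -E 'pos|force'
```

```text
tool_pos: [0.4059, 0.1842, 0.0597]
ft_force: [-2.4, 0.0, -1.0]
tool_pos: [0.4065, 0.1842, 0.0597]
ft_force: [-1.8, 0.1, -1.3]
```

```bash
python3 -m crank '[[[-0.5,0,0,0,0,0,0],[-0.5,0,0,0,0,0,0]]]'| grep -E 'pos|force'
```

```text
tool_pos: [0.4071, 0.1843, 0.0597]
ft_force: [-1.4, -0.7, -1.2]
```

```bash
python3 -m crank '[[[-0.5,0,0,0,0,0,0],[-0.5,0,0,0,0,0,0]]]'| grep -E 'pos|force'; python3 -m crank '[[[-0.5,0,0,0,0,0,0],[-0.5,0,0,0,0,0,0]]]'| grep -E 'pos|force'
```

```text
tool_pos: [0.4075, 0.1844, 0.0597]
ft_force: [-1.4, 0.1, -0.8]
tool_pos: [0.4076, 0.1843, 0.0596]
ft_force: [-4.4, -0.0, 2.0]
```

```bash
python3 -m crank '[[[-0.5,0,0,0,0,0,0],[-0.5,0,0,0,0,0,0]]]'| grep -E 'pos|force'
```

```text
tool_pos: [0.4077, 0.1843, 0.0596]
ft_force: [-4.9, 0.4, 2.1]
```

```bash
python3 -m crank '[[[-0.7,0,0,0,0,0,0],[-0.7,0,0,0,0,0,0]]]'| grep -E 'pos|force'; python3 -m crank '[[[-0.8,0,0,0,0,0,0],[-0.8,0,0,0,0,0,0]]]'| grep -E 'pos|force'
```

```text
tool_pos: [0.4077, 0.1843, 0.0596]
ft_force: [-5.8, -1.2, 4.0]
tool_pos: [0.4077, 0.1843, 0.0595]
ft_force: [-7.2, -0.4, 3.3]
```

```bash
python3 -m crank '[[[-1,0,0,0,0,0,0],[-1,0,0,0,0,0,0]]]'| grep -E 'pos|force'; python3 -m crank '[[[-1.2,0,0,0,0,0,0],[-1.2,0,0,0,0,0,0]]]'| grep -E 'pos|force'
```

```text
tool_pos: [0.4078, 0.1844, 0.0594]
ft_force: [-7.4, -0.2, 3.0]
tool_pos: [0.4078, 0.1844, 0.0593]
ft_force: [-7.5, -0.3, 3.1]
```

```bash
python3 -m crank '[[[-1.5,0,0,0,0,0,0],[-1.5,0,0,0,0,0,0]]]'| grep -E 'pos|force'; python3 -c "
from h import *
o=get_obs();print(o['orientation'],o['wrist_torque'],o['joint_velocities'])"
```

```text
tool_pos: [0.4079, 0.1844, 0.0591]
ft_force: [-7.7, -1.0, 4.4]
[[-9.95705217e-01 -7.44335352e-03  9.22806480e-02]
 [-9.22808680e-02 -3.14622260e-04 -9.95732967e-01]
 [ 7.44062603e-03 -9.99972248e-01 -3.73608097e-04]] [-0.12781882  1.13863302  0.00223737] [ 0.06411853  0.04114008  0.08988466 -0.05911288 -0.03362611  0.09617305]
```

```bash
python3 -m crank '[[[-1.7,-0.3,0,0,0,0.2,0],[-1.7,-0.3,0,0,0,0.2,0]]]'| grep -E 'pos|force';python3 -m crank '[[[-1.7,-0.3,0,0,0,0.2,0]]]'| grep -E 'pos|force'
```

```text
tool_pos: [0.4079, 0.1843, 0.0591]
ft_force: [-7.8, -1.5, 4.1]
tool_pos: [0.4079, 0.1844, 0.0591]
ft_force: [-9.1, -1.2, 3.2]
```

```bash
python3 -m crank '[[[-1.9,-0.5,0,0,0,0.2,0],[-1.9,-0.5,0,0,0,0.2,0]]]'| grep -E 'pos|force';python3 -m crank '[[[-2.1,-0.5,0,0,0,0.2,0]]]'| grep -E 'pos|force'
```

```text
tool_pos: [0.408, 0.1844, 0.0591]
ft_force: [-7.5, -0.4, 2.8]
tool_pos: [0.4081, 0.1844, 0.0592]
ft_force: [-8.1, -0.6, 2.5]
```

```bash
python3 -m crank '[[[-2.5,-0.5,0,0,0,0.2,0],[-2.5,-0.5,0,0,0,0.2,0]]]'| grep -E 'pos|force';python3 -m crank '[[[-2.8,-0.3,0,0,0,0.2,0],[-2.8,-0.3,0,0,0,0.2,0]]]'| grep -E 'pos|force'
```

```text
tool_pos: [0.4082, 0.1844, 0.0591]
ft_force: [-9.4, -0.8, 4.4]
tool_pos: [0.4082, 0.1843, 0.0589]
ft_force: [-11.3, -1.3, 4.6]
```

```bash
python3 -m crank '[[[-2.9,-0.3,0,0,0,0.2,0],[-2.9,-0.3,0,0,0,0.2,0],[-2.9,-0.3,0,0,0,0.2,0]]]'| grep -E 'pos|force'
```

```text
tool_pos: [0.4082, 0.1843, 0.0587]
ft_force: [-10.1, -1.8, 5.1]
```

```bash
python3 -m crank '[[[-3.3,-0.5,0,0,0,0.3,0],[-3.3,-0.5,0,0,0,0.3,0]]]'| grep -E 'pos|force';python3 -m crank '[[[-3.5,-0.7,0,0,0,0.3,0],[-3.5,-0.7,0,0,0,0.3,0]]]'| grep -E 'pos|force'; python3 -c "
from h import *
o=get_obs();print(o['orientation'][:,1],o['t'])"
```

```text
tool_pos: [0.4082, 0.1844, 0.0586]
ft_force: [-10.9, -1.4, 6.2]
tool_pos: [0.4083, 0.1843, 0.0586]
ft_force: [-12.2, -0.6, 6.7]
[-0.01579217 -0.00344543 -0.99986936] 19.4
```

The upward reaction shows the finger is dragging the bar's end down, so I ease off vertically while keeping the push.

```bash
python3 -m crank '[[[-3.2,-1.3,0,0,0,0.4,0],[-3.2,-1.3,0,0,0,0.4,0]]]'| grep -E 'pos|force';python3 -m crank '[[[-3.3,-1.6,0,0,0,0.4,0],[-3.3,-1.6,0,0,0,0.4,0]]]'| grep -E 'pos|force'; python3 -c "
from h import *
o=get_obs();print(o['orientation'][:,1],o['t'])"
```

```text
tool_pos: [0.4084, 0.1843, 0.0588]
ft_force: [-8.7, -0.5, -1.0]
tool_pos: [0.4085, 0.1843, 0.0592]
ft_force: [-9.2, -1.1, -1.7]
[-0.01449324 -0.0040008  -0.99988696] 19.9
```

```bash
python3 -m crank '[[[-3.6,-0.8,0,0,0,0.4,0],[-3.6,-0.8,0,0,0,0.4,0]]]'| grep -E 'pos|force';python3 -m crank '[[[-3.7,-0.8,0,0,0,0.4,0],[-3.7,-0.8,0,0,0,0.4,0]]]'| grep -E 'pos|force'
```

```text
tool_pos: [0.4086, 0.1843, 0.0588]
ft_force: [-10.0, 0.0, 1.0]
tool_pos: [0.4086, 0.1843, 0.0586]
ft_force: [-12.0, -1.6, 4.5]
```

```bash
python3 -m crank '[[[-3.7,-1.2,0,0,0,0.4,0],[-3.7,-1.2,0,0,0,0.4,0],[-3.7,-1.2,0,0,0,0.4,0]]]'| grep -E 'pos|force';python3 -m crank '[[[-3.8,-1.1,0,0,0,0.4,0],[-3.8,-1.1,0,0,0,0.4,0],[-3.8,-1.1,0,0,0,0.4,0]]]'| grep -E 'pos|force'
```

```text
tool_pos: [0.4086, 0.1843, 0.0587]
ft_force: [-10.5, -0.8, 1.4]
tool_pos: [0.4086, 0.1843, 0.0587]
ft_force: [-11.9, -0.6, 3.0]
```

```bash
for k in a; do python3 -m crank '[[[-3.8,-1.2,0,0,0,0.4,0],[-3.8,-1.2,0,0,0,0.4,0],[-3.8,-1.2,0,0,0,0.4,0],[-3.8,-1.2,0,0,0,0.4,0]]]'; done| grep -E 'pos|force';python3 -m crank '[[[-3.8,-1.2,0,0,0,0.4,0],[-3.8,-1.2,0,0,0,0.4,0],[-3.8,-1.2,0,0,0,0.4,0],[-3.8,-1.2,0,0,0,0.4,0]]]'| grep -E 'pos|force'
```

```text
tool_pos: [0.4086, 0.1843, 0.0587]
ft_force: [-10.5, -0.6, 2.4]
tool_pos: [0.4086, 0.1843, 0.0588]
ft_force: [-11.1, 0.2, 2.0]
```

```bash
python3 -m crank '[[[-3.4,-1.2,0,0,0,0.4,0],[-3,-1.1,0,0,0,0.4,0],[-2.6,-1.1,0,0,0,0.3,0],[-2.2,-1,0,0,0,0.3,0],[-1.8,-1,0,0,0,0.3,0]]]'| grep -E 'pos|force';python3 -m crank '[[[-1.5,-0.6,0,0,0,0.2,0],[-1.2,-0.6,0,0,0,0.2,0],[-0.9,-0.5,0,0,0,0.1,0],[-0.6,-0.4,0,0,0,0.1,0],[-0.3,-0.3,0,0,0,0,0]]]'| grep -E 'pos|force'
```

```text
tool_pos: [0.4084, 0.1843, 0.0589]
ft_force: [-7.1, 0.5, -1.7]
tool_pos: [0.4082, 0.1843, 0.0589]
ft_force: [-5.3, -0.3, -2.5]
```

```bash
python3 -m crank '[[[-0.1,0,0,0,0,0,0],[0.1,0,0,0,0,0,0],[0.2,0,0,0,0,0,0],[0.3,0,0,0,0,0,0],[0.4,0,0,0,0,0,0]]]'| grep -E 'pos|force';python3 -m crank '[[[0.1,0,0,0,0,0,0],[0.2,0,0,0,0,0,0],[0.3,0,0,0,0,0,0],[0.4,0,0,0,0,0,0],[0.5,0,0,0,0,0,0]]]'| grep -E 'pos|force'
```

```text
tool_pos: [0.408, 0.1842, 0.0589]
ft_force: [-4.3, 0.2, -1.4]
tool_pos: [0.4079, 0.1842, 0.0591]
ft_force: [-3.3, -0.5, -1.1]
```

```bash
for k in a; do python3 -m crank '[[[0.2,0,0,0,0,0,0],[0.3,0,0,0,0,0,0],[0.4,0,0,0,0,0,0],[0.5,0,0,0,0,0,0],[0.6,0,0,0,0,0,0]]]'; done| grep -E 'pos|force';python3 -m crank '[[[0.2,0,0,0,0,0,0],[0.4,0,0,0,0,0,0],[0.6,0,0,0,0,0,0],[0.8,0,0,0,0,0,0],[1,0,0,0,0,0,0]]]'| grep -E 'pos|force'; python3 -m crank '[[[0.2,0,0,0,0,0,0],[0.4,0,0,0,0,0,0],[0.6,0,0,0,0,0,0],[0.8,0,0,0,0,0,0],[1,0,0,0,0,0,0]]]'| grep -E 'pos|force'
```

```text
tool_pos: [0.4078, 0.1842, 0.0593]
ft_force: [-0.9, 0.7, -0.3]
tool_pos: [0.4071, 0.1842, 0.0595]
ft_force: [-0.9, -1.0, -0.7]
tool_pos: [0.4062, 0.1841, 0.0595]
ft_force: [-0.3, 0.0, 0.2]
```

```bash
python3 -m crank '[[[3,0,0,0,0,0,0],[10,0,0,0,0,0,0],[25,0,0,0,0,0,0],[35,-20,0,0,0,0,0],[40,-60,0,0,0,0,0]]]'| grep -E 'pos|force'; python3 -m crank '[[[0,-40,0,0,0,0,0],[40,-60,40,0,0,0,0],[40,-80,90,0,0,0,0],[40,-80,130,0,0,0,0],[40,-80,130,0,0,0,0]]]'| grep -E 'pos|force'; python3 - <<'E'
from h import *
s=cam('scene','s5.png'); t=cam('top')
cv2.imwrite('pics/c5.png',np.hstack([cv2.resize(s['frame'][110:250,330:470],None,fx=2.8,fy=2.8,interpolation=cv2.INTER_CUBIC),cv2.resize(t['frame'][130:270,200:340],None,fx=2.8,fy=2.8,interpolation=cv2.INTER_CUBIC)])[:,:,::-1])
a=np.radians(5.3);ex=np.array([np.cos(a),np.sin(a)]);ey=np.array([-ex[1],ex[0]]); v=np.array([.526,.1952])
S=dep(s);S[s['depth']<=0]=9;P=S.reshape(-1,3);L=np.c_[(P[:,:2]-v)@ex,(P[:,:2]-v)@ey,P[:,2]]*1000
Q=L[(abs(L[:,1])<18)&(L[:,2]>57)&(L[:,2]<73)]
for lo,hi in((-150,-70),(-40,40),(40,93)):
    K=Q[(Q[:,0]>lo)&(Q[:,0]<hi)]; print(len(K),np.percentile(K[:,0],[0,100]).round(1),K[:,1].mean().round(1),np.percentile(K[:,2],97).round(1))
x=np.sort(Q[(Q[:,0]>80)&(Q[:,0]<115),0]);print(x.round(1).tolist()); print(get_obs()['t'])
E
```

```text
tool_pos: [0.3639, 0.1801, 0.1193]
ft_force: [0.5, -0.5, 1.3]
tool_pos: [0.3376, 0.0457, 0.2009]
ft_force: [0.5, 0.4, -0.5]
123 [-107.4  -70.2] -3.3 69.6
305 [-40.   39.9] -3.5 69.9
225 [40.3 92.9] -3.7 69.6
[80.0, 80.1, 80.2, 80.3, 80.6, 80.7, 81.0, 81.1, 81.7, 82.1, 82.4, 82.6, 82.8, 83.2, 83.2, 83.4, 83.6, 83.7, 84.0, 84.1, 84.2, 84.4, 84.6, 84.9, 85.0, 85.0, 85.4, 85.6, 86.1, 86.1, 86.1, 86.6, 86.9, 87.4, 87.6, 87.9, 88.0, 88.2, 88.3, 89.1, 89.4, 89.6, 89.7, 90.0, 90.1, 90.5, 90.7, 90.7, 90.8, 91.4, 91.7, 91.8, 92.0, 92.1, 92.3, 92.4, 92.6, 92.9, 93.0, 93.2, 93.3, 93.3, 93.3, 93.3, 93.3, 93.3, 93.4, 93.4, 93.7, 93.7, 94.0, 94.5, 94.9, 95.0, 95.0, 96.2, 96.6, 97.0, 97.0, 97.1, 97.6, 97.6, 97.8, 98.7, 99.2, 99.4, 99.8, 100.0, 100.1, 100.4, 100.7, 100.9, 101.1, 101.6, 102.6, 102.7, 103.0, 103.1, 103.1, 103.7, 103.8, 104.2, 104.8, 105.7, 106.7, 107.1, 108.7, 108.7, 110.1, 110.4, 111.6, 111.9, 113.3, 114.1, 114.9, 114.9]
27.875
```

View pics/c5.png

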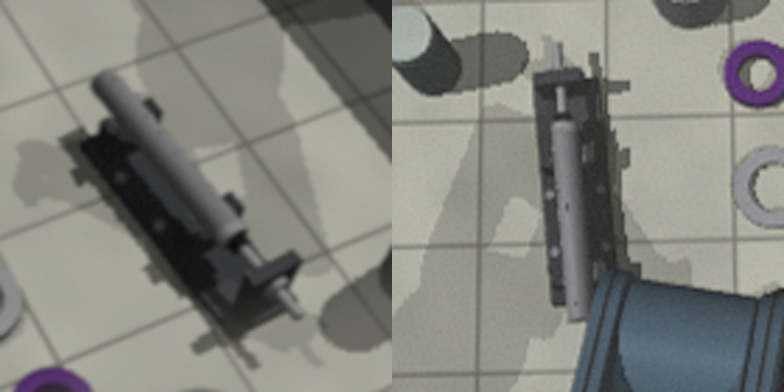

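Picture: the bar lies along the V with its end at (235,235) in the scene crop, up against the dark pad, which is also visible at (563,118) in the top crop. The gripper is clear and the tops are level at 69.6–69.9 mm. I'm handing in.

```bash
python3 -c "
from h import *
print(finish_job())"
```

```text
the job is handed in; nothing more can be done
None
```

I laid the bar in the V about 15 mm short of the pad, then pushed its far end with the closed fingers until it met the pad. I held the push for a bit over a second, eased it off slowly and backed away. The job was handed in at about 28 s of the 72 s allowed.

**Last checks**
- **Seating:** the bar's top measured 69.6–69.9 mm along its whole length, against 69 mm expected for a seated bar. The picture shows it lying along the V.
- **Stop:** the bar's end is at about 93–94 mm, with no visible gap to the pad. The force fell to nearly zero on release without the bar following the fingers. I could not measure the remaining contact force on the stop directly.
- **Press:** the wrist read 10–12 N during the hold. Taking off about 2 N of sliding friction, I estimate 8–10 N at the pad. The bar's spring-back of about 0.8 mm suggests about 8 N, so the press may have been a little under the 10 N asked for. The highest wrist reading I saw was 12.2 N.
- **Finger drag:** while the push was building, the finger dragged the bar's end down with up to 6.7 N. I corrected this before the final hold.
- **Other things:** the arm never came near the bystanders. I did not measure their positions again at the end.

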